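Fetch the upper pen tray from behind the desk things

ROBOT

A 6-joint arm with a two-finger parallel gripper is mounted at the origin on the work surface; the furniture and walls round the work are solid. World frame = base frame: x ahead of the robot, y to its left, z up, the work surface at z = 0. Lengths are in m, angles in rad, forces in N, time in s.
With the tool pointing down it reaches from about 0.35 to 0.975 m from the base axis. Payload 4.9 kg.
Tool frame: the origin (TCP) lies midway between the tips of the shut fingers; the grasp point (between the pads) lies 19 mm behind it; z points along the fingers, y is the line along which they close (so a half turn about z gives the same grasp; the last joint's range is limited). The gripper opens to 85 mm and grips with 20 to 120 N. Pads are 22 mm wide; open, the fingers measure 114 mm over their backs; the gripper's body (76 mm by 85 mm) begins 54 mm behind the grasp point. The pads swing forward as they close: fully open they stand 13 mm farther back than shut.
Start: joints at [1.115, 0.053, 1.613, -0, 1.476, -0.119], TCP at [0.207, 0.59, 0.231] pointing down, gripper open.
Joint ranges: [-3.01, 3.01], [-1.01, 2.22], [0.06, 2.58], [-1.02, 4.17], [0.09, 2.62], [-3.14, 3.14]. Speed limits (rad/s): [2.57, 2.57, 3.14, 3.14, 3.14, 3.14].

INTERFACE

Orientations are given as a unit quaternion [w, x, y, z].
In Python, from plant import * gives the robot as it stands.
- The arm moves only by the tool jog_arm, never from a script. Its argument "targets" is a list of rows, each a list of 3 entries, a list of its own where there are three numbers: the shift along the tool's x, y, z in units of 25 mm (1.0 is 25 mm), then the turn, a rotation vector about the tool's x, y, z in units of 8 degrees (1.0 is 8 degrees), then the opening in per cent of the stroke, from 0 (shut) to 100 (fully open). A call has 1 to 8 rows; each row is the pose to reach, as a shift and turn from the pose commanded when the call began, along the tool's axes at that moment; what a row does not reach only later rows make up. A row lasts 1/8 s, in which the tool goes at most 62.5 mm and 10.7 degrees, less where a joint would pass 70% of its speed; a pose out of reach is approached as far as the arm can. A call with a gripper value outside its range is refused whole. The fingers move at their own pace and stop on an object; the grip force is fixed at half the most. Time passes only in rows, so rows that repeat a pose let the fingers close. It gives the time, the measured TCP pose, the force, the opening and the grip force at its end, in the units of the state.
- state(): the state, without advancing time (a new reading comes with each control period).
- grab_frame(name): name is "side" or "top" or "wrist"; returns (picture, depth): 384x512x3 uint8, red, green, blue; 384x512 float32, m along the optical axis (not along the pixel's ray), 0 where there is no reading.
- camera_params(name): a dict with "fovy" (degrees; the focal length in pixels is half the picture's height over the tangent of half this angle, whatever the lens; pixels are square), "cx", "cy" (the principal point, pixels), "rvec" (rotation vector, rad) and "tvec" (3), from world to camera coordinates, as OpenCV has them; the wrist camera has in their place "hand_eye" (4x4, takes a point from camera to tool coordinates, whose origin is the TCP and whose axes are the flange's). Camera axes: x right, y down, z forward; pixel columns grow to the right and rows downward; lengths in m; the calibration is good to about 2 mm. A picture is of the moment at which its call begins: read the wrist's pose just before it. camera_params takes no time and is no camera call.
- job_done(): hands the job in; it is judged then, once.
The state is a dict: "time": time; "joint_pos": joint angles; "joint_vel": joint speeds; "joint_efforts": joint torques, N m; "tool_pos": TCP position; "tool_rot": TCP orientation; "contact_force": force on the tool from outside, world axes, zero at the start; "ft_torque": the same for the moment, N m; "gripper_width": opening from 0.0 (shut) to 1.0 (fully open); "grasp_force": force on a finger pad.
Only numpy, scipy, OpenCV 4.12 (cv2) and the standard library are available. Lean on these libraries where they do the work, as an engineer would, in place of code of your own. Each camera call takes 0.05 s, during which the arm holds its last target. There are 200 camera calls.

TASK

Clear the ink bottle, the rubber stamp and the brass paperweight out of the organiser and stand all three on the cork mat, then lift the upper of the two nested pen trays straight off, leaving the lower one where it is, and set it down inside the rim of the empty wooden cradle. Only then put the bottle, the stamp and the paperweight back in the organiser, each upright on the very felt disc where it stood before. Keep the ink bottle upright all the time.

Things in the scene. Friction and masses are not known exactly. Their poses are not given: they have to be found in the camera images.
- organiser: Fixed light-wood organiser, 204 mm wide (y), 172 deep (x, to the rear). Origin on the desk. Floor top z 8 mm, x -71 to 103; rear wall 45 mm high, inner face x 95; end lips 14 high; front open. Three flush grey felt discs, 52 mm wide, at x -34, y -62, 0, 62: one thing on each, order varies. Behind them two nested pen trays, centre x 30, y 0, long way along y.
- pen_tray_top: Loose aluminium pen tray, upper of two alike: 160 mm (y) x 63 (x) x 40 high, open top, 0.12 kg; origin: centre of underside (46 x 143 mm). Walls slope out to z 26, then an upright collar, 63 x 160 outside, to z 40. Nested, its underside is 22 mm above the lower one's, so its top 22 mm show: grip across the 63 at mid-length, fingertips at most 17 mm below the rim. 1.5 mm play, no sticking.
- pen_tray_low: Loose lower pen tray, same shape, 0.15 kg, on the organiser's floor under the other, to be left there; origin: centre of its underside. Its rim is 40 mm above that. In front (organiser -x) of the pair the bottle, stamp and paperweight stand close, the bottle about 8 mm off; behind it are 33 mm to the rear wall.
- ink_bottle: Loose square glass ink bottle, 46 x 46 mm and 39 mm high, on it a round black cap 28 mm across from z = 40 to 58 mm, fixed; 0.16 kg. Origin: centre of its underside, z up. Easily lifted by the cap.
- rubber_stamp: Loose rubber stamp standing upright: wooden base 25 mm (x) by 48 mm (y), 17 mm high, and a reddish knob handle about 24 mm across at its thickest, up to z = 67 mm; 0.05 kg. Origin: centre of its underside, z up. Easily lifted by the handle.
- paperweight: Loose round brass paperweight: foot 44 mm across, waist 16 mm at z = 30 mm, on top a round knob 24 mm across from z = 37 to 54 mm, total height 58 mm; 0.25 kg. Origin: centre of its underside, z up. Lifted by the knob.
- side_mat: Fixed flat cork mat, the side area, 200 mm (x) by 100 mm (y), 4 mm thick; origin: centre of its underside on the desk. Room for the three things in a row along x, 60 mm apart. Left or right of the organiser.
- cradle: Fixed shallow light-wood cradle, 178 mm (x) by 81 mm (y), empty. Rim 7.5 mm wide, 10 mm high; the recess inside it is 163 mm (x) by 66 mm (y), its floor at z = 4 mm. The pen tray's underside goes inside the rim, its long way (y) along the cradle's x, either way round. Origin: centre of its underside on the desk. Across the organiser from the mat.

How it is judged:
On the way, in this order (a step that is already met when the one before it is completed fails the run):
1. bottle, stamp and paperweight all stand upright on the cork mat at once, the pen trays still nested (x of ink_bottle in the frame of side_mat between -0.09 and 0.09 m and y of ink_bottle in the frame of side_mat between -0.045 and 0.045 m and z of ink_bottle in the frame of side_mat between 0 and 0.01 m and linear speed of each of ink_bottle, rubber_stamp, paperweight below 0.02 m/s and angle between each of ink_bottle, rubber_stamp, paperweight's own z axis and vertical below 0.15 rad and x of rubber_stamp in the frame of side_mat between -0.09 and 0.09 m and y of rubber_stamp in the frame of side_mat between -0.045 and 0.045 m and z of rubber_stamp in the frame of side_mat between 0 and 0.01 m and x of paperweight in the frame of side_mat between -0.09 and 0.09 m and y of paperweight in the frame of side_mat between -0.045 and 0.045 m and z of paperweight in the frame of side_mat between 0 and 0.01 m and horizontal distance between pen_tray_top and pen_tray_low below 0.006 m and distance between pen_tray_top and pen_tray_low below 0.03 m), for 0.2 s.
2. the upper pen tray lies inside the cradle's rim while the three still stand on the mat (horizontal distance between pen_tray_top and cradle below 0.015 m and angle between the y axis of pen_tray_top and the x axis of cradle, either way round below 0.2 rad and z of pen_tray_top in the frame of cradle below 0.009 m and linear speed of each of pen_tray_top, ink_bottle, rubber_stamp, paperweight below 0.02 m/s and angle between each of pen_tray_top, ink_bottle, rubber_stamp, paperweight's own z axis and vertical below 0.15 rad and x of ink_bottle in the frame of side_mat between -0.09 and 0.09 m and y of ink_bottle in the frame of side_mat between -0.045 and 0.045 m and z of ink_bottle in the frame of side_mat between 0 and 0.01 m and x of rubber_stamp in the frame of side_mat between -0.09 and 0.09 m and y of rubber_stamp in the frame of side_mat between -0.045 and 0.045 m and z of rubber_stamp in the frame of side_mat between 0 and 0.01 m and x of paperweight in the frame of side_mat between -0.09 and 0.09 m and y of paperweight in the frame of side_mat between -0.045 and 0.045 m and z of paperweight in the frame of side_mat between 0 and 0.01 m), for 0.2 s.
At the end, for the whole second after the job is handed in: Upper pen tray level on the cradle floor (centre within 15 mm, aligned within 0.2 rad); lower tray within 15 mm of its start, within 0.15 rad of the organiser's y; bottle, stamp and paperweight upright within 15 mm of where each stood at the start; all released and at rest (horizontal distance between pen_tray_top and cradle below 0.015 m and angle between the y axis of pen_tray_top and the x axis of cradle, either way round below 0.2 rad and z of pen_tray_top in the frame of cradle below 0.009 m and linear speed of each of pen_tray_top, pen_tray_low, ink_bottle, rubber_stamp, paperweight below 0.02 m/s and angle between each of pen_tray_top, pen_tray_low, ink_bottle, rubber_stamp, paperweight's own z axis and vertical below 0.15 rad and distance of each of pen_tray_low, ink_bottle, rubber_stamp, paperweight from where it was at the start of the episode below 0.015 m and angle between the y axis of pen_tray_low and the y axis of organiser, either way round below 0.15 rad); the robot touches nothing.
It fails at once if the lower pen tray is dragged up by more than 10 mm (z of pen_tray_low in the frame of organiser above 0.018 m).
It fails at once if the ink bottle is tipped by more than 0.6 rad (angle between ink_bottle's own z axis and vertical above 0.6 rad).
It also fails if it takes over 128 s, if anything falls off the work surface, if the arm or the gripper's body presses on something with over 40 N, if the wrist force passes 120 N, or if a joint passes its speed limit or range.

## Working session

There is one attempt and no reset: what is moved stays moved. The work goes in short steps, Python scripts to look and compute and a tool call to move; the robot and the scene stay as the last step left them, time stands still between calls to the robot, and variables do not carry over. Pictures are saved under pics/ and viewed, at most 14 in all, crops included, and the job is handed in when it is done.

Besides the shell and the picture viewer there is one more tool, called as name(argument=value, ...), one argument or row to a line, values as JSON. jog_arm: Moves the arm, as the interface text tells. Its arguments: {"type":"object","properties":{"targets":{"type":"array"}},"required":["targets"]}

```bash
mkdir -p pics; ls; python3 - <<'E'
from plant import *
import cv2,numpy as np
print(state())
for n in("top","side"):
    p,d=grab_frame(n); cv2.imwrite(f"pics/{n}0.png",p[:,:,::-1]); np.save(f"pics/{n}0.npy",d); print(n,camera_params(n))
print(camera_params("wrist"))
E
```

```text
pics
{'time': 0.0, 'joint_pos': array([ 1.11497041e+00,  5.33547146e-02,  1.61430927e+00,  1.16869626e-06,
        1.47598303e+00, -1.19018432e-01]), 'joint_vel': array([-0.00146647,  0.00117174,  0.0020011 ,  0.0010483 ,  0.00039109,
        0.00195646]), 'joint_efforts': array([ 1.44610326e-04, -3.93690634e+01, -3.70167124e+01, -1.29260175e-04,
        7.43972138e-03, -1.11121028e-05]), 'tool_pos': array([0.20628042, 0.58931546, 0.23005522]), 'tool_rot': array([-2.91743514e-04,  1.67608855e-01,  9.85853040e-01, -9.84876597e-04]), 'contact_force': array([ 0.01046099, -0.3321842 , -0.73627952]), 'ft_torque': array([ 0.03695646, -0.01456291,  0.02772695]), 'grasp_force': 0.0, 'gripper_width': 0.9964202006766988}
top {'fovy': 45.94031241069753, 'cx': 247.29814713412932, 'cy': 194.3285093527474, 'rvec': array([ 2.20020361, -2.16534986,  0.05001247]), 'tvec': array([-0.08448563,  0.5438563 ,  0.9689856 ])}
side {'fovy': 55.972971878893304, 'cx': 254.32237506438247, 'cy': 199.17325821899826, 'rvec': array([ 0.052517  ,  2.56754253, -1.7361314 ]), 'tvec': array([0.54273826, 0.08679046, 0.80465718])}
{'fovy': 58.08628744386358, 'cx': 252.17789940232632, 'cy': 192.02851131857472, 'hand_eye': array([[ 2.01605078e-04, -9.61577976e-01, -2.74531884e-01,
         7.00059618e-02],
       [ 9.99999757e-01,  1.05811411e-05,  6.97297648e-04,
        -3.90547091e-05],
       [-6.67601201e-04, -2.74531958e-01,  9.61577744e-01,
        -1.42785960e-01],
       [ 0.00000000e+00,  0.00000000e+00,  0.00000000e+00,
         1.00000000e+00]])}
```

View pics/top0.png

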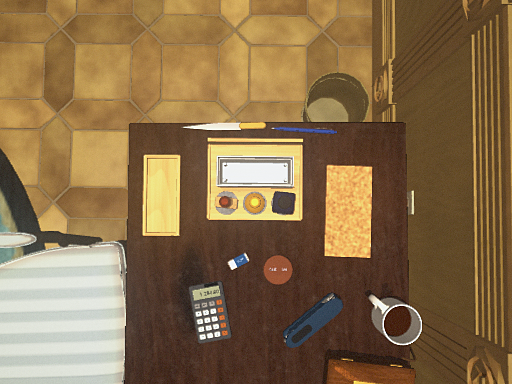

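The top view shows the stamp (227,202), paperweight (255,202), bottle (284,203), trays (255,172), cradle (162,195) and mat (349,211). Next I'll measure at pixel level.

```bash
cat > h.py <<'E'
from plant import *
import cv2,numpy as np
from scipy.spatial.transform import Rotation as R
def K(c):
    f=192/np.tan(np.radians(c["fovy"])/2); return np.array([[f,0,c["cx"]],[0,f,c["cy"]],[0,0,1]])
def pose(n,s=None):
    "camera-to-world R,t"
    c=camera_params(n)
    if n=="wrist":
        q=s["tool_rot"]; Rt=R.from_quat(np.r_[q[1:],q[0]]).as_matrix(); H=c["hand_eye"]
        return K(c),Rt@H[:3,:3],Rt@H[:3,3]+s["tool_pos"]
    Rw=R.from_rotvec(c["rvec"]).as_matrix(); return K(c),Rw.T,-Rw.T@c["tvec"]
def at_z(uv,z,n,s=None):
    "pixels meeting the plane of height z"
    k,Rc,t=pose(n,s); uv=np.atleast_2d(uv).astype(float)
    r=(Rc@np.linalg.inv(k)@np.c_[uv,np.ones(len(uv))].T).T
    return t+r*((z-t[2])/r[:,2])[:,None]
def cloud(d,n,s=None):
    k,Rc,t=pose(n,s); v,u=np.mgrid[:384,:512]
    p=np.stack([u,v,np.ones_like(u)],-1)@np.linalg.inv(k).T*d[...,None]
    return p@Rc.T+t
E
python3 - <<'E'
from h import *
np.set_printoptions(precision=4,suppress=True)
print(pose("top")[2],pose("side")[2])
P=cloud(np.load("pics/top0.npy"),"top")
for n,u,v in[("stamp",227,202),("weight",255,202),("bottle",284,203),("tray",255,172),("cradle",162,195),("mat",349,211),("desk",255,240),("org",255,217)]: print(n,P[v,u])
im=cv2.imread("pics/top0.png")
cv2.imwrite("pics/c1.png",cv2.resize(im[115:265,135:315],None,fx=4.4,fy=4,interpolation=3) if 0 else cv2.resize(im[130:265,135:325],None,fx=4,fy=4,interpolation=cv2.INTER_CUBIC))
E
```

```text
[ 0.485  -0.0914  0.9991] [0.5846 0.6854 0.3715]
stamp [ 0.5252 -0.0355  0.0751]
weight [ 0.5266 -0.0927  0.0627]
bottle [ 0.5253 -0.1524  0.0669]
tray [ 0.5921 -0.0918  0.0349]
cradle [0.5415 0.1127 0.0039]
mat [ 0.5128 -0.2992  0.0022]
desk [ 0.446  -0.0941  0.0011]
org [ 0.4963 -0.0933  0.0073]
```

View pics/c1.png

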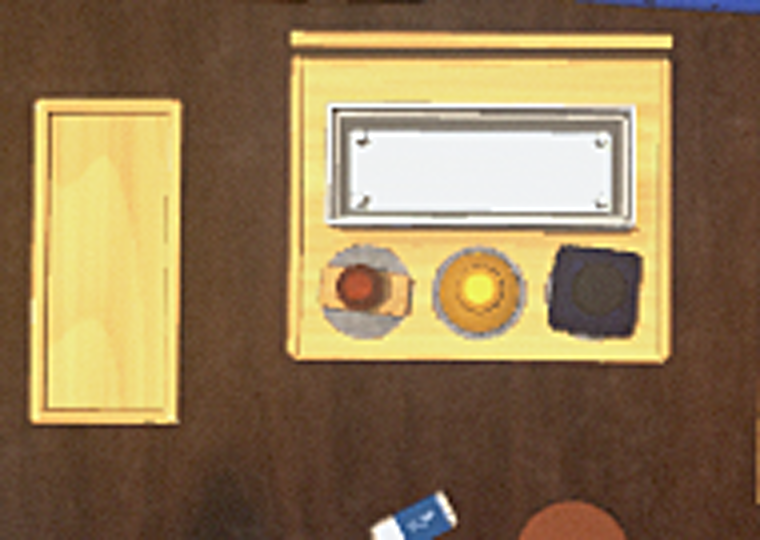

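View pics/side0.png

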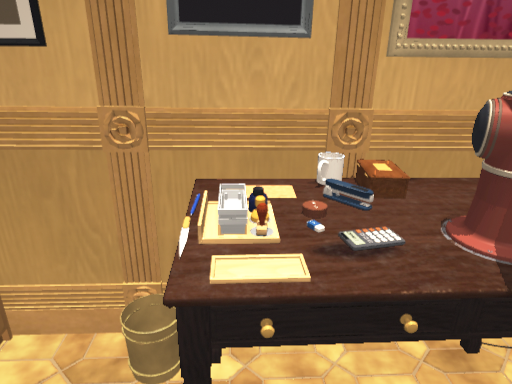

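Crop c1 (x4, offset 135,130): tray rim corners (327,104),(636,104),(636,228),(327,226); cradle corners (32,99)…(178,424); cap centre (600,290), knob (481,287), stamp handle (358,287). The side view shows nothing blocking the work area.

```bash
python3 - <<'E'
from h import *
np.set_printoptions(precision=4,suppress=True)
f=lambda a:(np.array(a)+.5)/4-.5+[135,130]
def rect(n,px,z):
    p=at_z(px,z,"top"); print(n,p.mean(0),"sides",[np.linalg.norm(p[i]-p[i-1]) for i in range(4)],"ang",np.degrees(np.arctan2(*(p[1]-p[0])[:2])))
rect("tray",f([(327,104),(636,104),(636,228),(327,226)]),.07)
rect("cradle",f([(32,99),(182,99),(178,424),(30,424)]),.01)
rect("org",f([(290,52),(672,52),(668,360),(290,360)]),.014)
rect("mat",[(327,165.5),(372,166.5),(371,258),(325,257)],.004)
for n,p,z in[("bottle cap",(600,290),.066),("knob",(481,287),.066),("stamp",(358,287),.073),("disc stamp",(366,291),.008),("disc w",(480,292),.008)]: print(n,at_z(f([p]),z,"top"))
s=state();print(R.from_quat(np.r_[s['tool_rot'][1:],s['tool_rot'][0]]).as_matrix())
E
```

```text
tray [ 0.5903 -0.0916  0.07  ] sides [np.float64(0.0632705590082002), np.float64(0.15954248822416287), np.float64(0.06413890873287585), np.float64(0.15888016693765245)] ang 179.18503417227254
cradle [0.5416 0.1137 0.01  ] sides [np.float64(0.1787058955743829), np.float64(0.08297726968413052), np.float64(0.17847914075123045), np.float64(0.08097274669413788)] ang 179.18742545242222
org [ 0.5748 -0.0911  0.014 ] sides [np.float64(0.16894466095560284), np.float64(0.20949444597412079), np.float64(0.1684417860357717), np.float64(0.20515104326858696)] ang 179.20994336218737
mat [ 0.5117 -0.2982  0.004 ] sides [np.float64(0.20046226247891263), np.float64(0.09877803740213105), np.float64(0.20008106768455816), np.float64(0.09974216098492833)] ang -179.54991147578832
bottle cap [[ 0.5272 -0.1537  0.066 ]]
knob [[ 0.5278 -0.0924  0.066 ]]
stamp [[ 0.5265 -0.0295  0.073 ]]
disc stamp [[ 0.5272 -0.0296  0.008 ]]
disc w [[ 0.5277 -0.092   0.008 ]]
[[-0.9438  0.3305 -0.0008]
 [ 0.3305  0.9438 -0.0017]
 [ 0.0002 -0.0019 -1.    ]]
```

jog_arm(
  targets=[
    [[-21.94, -23.82, 3.0], [0, 0, -2.41], 53],
    [[-21.94, -23.82, 3.0], [0, 0, -2.41], 53],
    [[-21.94, -23.82, 3.0], [0, 0, -2.41], 53],
    [[-21.94, -23.82, 3.0], [0, 0, -2.41], 53],
    [[-21.94, -23.82, 3.0], [0, 0, -2.41], 53],
    [[-21.94, -23.82, 3.0], [0, 0, -2.41], 53],
    [[-21.94, -23.82, 3.0], [0, 0, -2.41], 53],
    [[-21.94, -23.82, 3.0], [0, 0, -2.41], 53],
  ],
)

```text
time: 1.1
tool_pos: [0.4041, 0.1309, 0.1848]
tool_rot: [0.0, 0.0, 1.0, 0.0]
contact_force: [0.9, -0.1, -0.1]
gripper_width: 0.532
grasp_force: 0.0
```

```bash
cat >> h.py <<'E'
def go(x,y,z,yaw=180):
    "units for the move from the measured pose to TCP x,y,z, tool down, tool-x heading yaw"
    s=state(); q=s["tool_rot"]; Rt=R.from_quat(np.r_[q[1:],q[0]]); c,n=np.cos(np.radians(yaw)),np.sin(np.radians(yaw))
    Rg=R.from_matrix(np.array([[c,n,0],[n,-c,0],[0,0,-1.]]))
    print("at",s["tool_pos"].round(4),"w",round(s["gripper_width"],3),"t",round(s["time"],2),"->",(Rt.inv().apply(np.array([x,y,z])-s["tool_pos"])/.025).round(2).tolist(),np.degrees((Rt.inv()*Rg).as_rotvec()/8).round(2).tolist())
E
python3 -c "
from h import *
go(.527,-.154,.13)"
```

```text
at [0.4041 0.1309 0.1848] w 0.532 t 1.1 -> [-4.92, -11.39, 2.19] [0.0, 0.0, -0.0]
```

jog_arm(
  targets=[
    [[-4.92, -11.39, 2.2], [0, 0, 0], 53],
    [[-4.92, -11.39, 2.2], [0, 0, 0], 53],
    [[-4.92, -11.39, 2.2], [0, 0, 0], 53],
    [[-4.92, -11.39, 2.2], [0, 0, 0], 53],
    [[-4.92, -11.39, 2.2], [0, 0, 0], 53],
    [[-4.92, -11.39, 2.2], [0, 0, 0], 53],
    [[-4.92, -11.39, 2.2], [0, 0, 0], 53],
    [[-4.92, -11.39, 2.2], [0, 0, 0], 53],
  ],
)

```text
time: 2.1
tool_pos: [0.5265, -0.1509, 0.1304]
tool_rot: [0.0, -0.001, 1.0, 0.0]
contact_force: [0.3, -0.2, 0.3]
gripper_width: 0.53
grasp_force: 0.0
```

```bash
python3 -c "
from h import *
go(.527,-.154,.048)
p,d=grab_frame('wrist');cv2.imwrite('pics/w1.png',p[:,:,::-1])"
```

```text
at [ 0.5265 -0.1509  0.1304] w 0.53 t 2.1 -> [-0.02, -0.13, 3.29] [0.0, 0.0, 0.01]
```

View pics/w1.png

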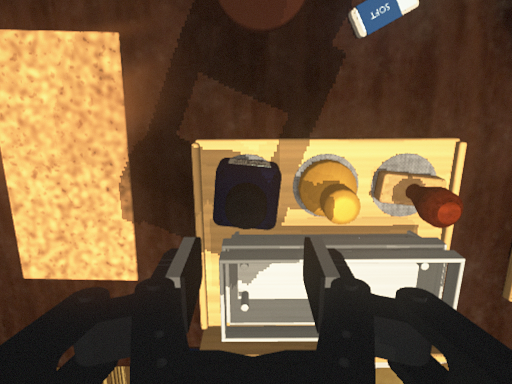

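Wrist view: bottle (248,195) between the fingers' lines, stamp handle (440,208), trays nested. Descending on the cap.

jog_arm(
  targets=[
    [[0, 0, 0], [0, 0, 0], 53],
    [[0, 0, 1], [0, 0, 0], 53],
    [[0, 0, 2], [0, 0, 0], 53],
    [[0, 0, 2.4], [0, 0, 0], 53],
    [[0, 0, 2.4], [0, 0, 0], 53],
    [[0, 0, 2.4], [0, 0, 0], 53],
  ],
)

```text
time: 2.9
tool_pos: [0.5276, -0.1522, 0.0715]
tool_rot: [0.001, 0.0, 1.0, -0.0]
contact_force: [-0.1, 0.6, -1.2]
gripper_width: 0.531
grasp_force: 0.0
```

```bash
python3 -c "
from h import *
go(.527,-.154,.048)
p,d=grab_frame('wrist');cv2.imwrite('pics/w2.png',p[:,:,::-1])"
```

```text
at [ 0.5276 -0.1522  0.0715] w 0.531 t 2.9 -> [0.03, -0.07, 0.94] [-0.01, 0.01, -0.0]
```

View pics/w2.png

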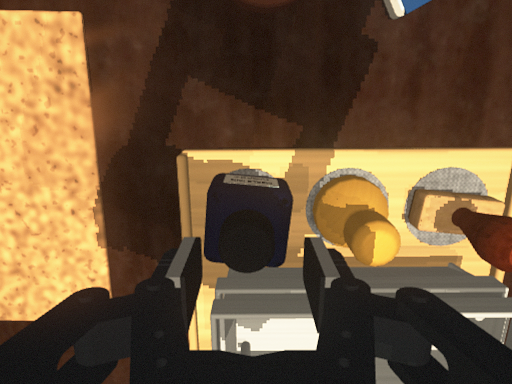

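The cap (247,245) is centred between the fingers. I'll go down, close and lift.

jog_arm(
  targets=[
    [[0, -0.06, 0.5], [0, 0, 0], 53],
    [[0, -0.06, 0.94], [0, 0, 0], 53],
    [[0, -0.06, 0.94], [0, 0, 0], 53],
    [[0, -0.06, 0.94], [0, 0, 0], 0],
    [[0, -0.06, 0.94], [0, 0, 0], 0],
    [[0, -0.06, 0.94], [0, 0, 0], 0],
    [[0, -0.06, 0.94], [0, 0, 0], 0],
    [[0, -0.06, 0.94], [0, 0, 0], 0],
  ],
)

```text
time: 3.95
tool_pos: [0.5273, -0.1538, 0.0473]
tool_rot: [0.001, 0.0, 1.0, -0.0]
contact_force: [1.5, -1.9, 3.1]
gripper_width: 0.293
grasp_force: 59.5
```

jog_arm(
  targets=[
    [[0, 0, 0], [0, 0, 0], 0],
    [[0, 0, -0.5], [0, 0, 0], 0],
    [[0, 0, -1.5], [0, 0, 0], 0],
    [[0, 0, -2.4], [0, 0, 0], 0],
    [[0, 0, -2.4], [0, 0, 0], 0],
    [[0, 0, -2.4], [0, 0, 0], 0],
  ],
)

```text
time: 4.7
tool_pos: [0.5259, -0.1529, 0.1055]
tool_rot: [-0.001, 0.0, 1.0, 0.001]
contact_force: [-0.9, 0.8, -1.4]
gripper_width: 0.291
grasp_force: 59.2
```

```bash
python3 -c "
from h import *
go(.572,-.298,.11)
p,d=grab_frame('wrist');cv2.imwrite('pics/w3.png',p[:,:,::-1])"
```

```text
at [ 0.5259 -0.1529  0.1055] w 0.291 t 4.7 -> [-1.84, -5.8, -0.19] [0.01, -0.01, -0.0]
```

jog_arm(
  targets=[
    [[-0.8, -2.5, 0], [0, 0, 0], 0],
    [[-1.84, -5.8, 0], [0, 0, 0], 0],
    [[-1.84, -5.8, 0], [0, 0, 0], 0],
    [[-1.84, -5.8, 0], [0, 0, 0], 0],
    [[-1.84, -5.8, 0], [0, 0, 0], 0],
    [[-1.84, -5.8, 1.2], [0, 0, 0], 0],
    [[-1.84, -5.8, 1.8], [0, 0, 0], 0],
    [[-1.84, -5.8, 1.8], [0, 0, 0], 0],
  ],
)

```text
time: 5.75
tool_pos: [0.5713, -0.2968, 0.0595]
tool_rot: [-0.002, -0.0, 1.0, 0.001]
contact_force: [0.2, -0.4, -2.8]
gripper_width: 0.289
grasp_force: 59.5
```

```bash
python3 -c "
from h import *
go(.572,-.298,.0435)"
```

```text
at [ 0.5713 -0.2968  0.0595] w 0.289 t 5.75 -> [-0.03, -0.05, 0.64] [0.02, -0.03, 0.0]
```

jog_arm(
  targets=[
    [[0, 0, 0.4], [0, 0, 0], 0],
    [[0, 0, 0.6], [0, 0, 0], 0],
    [[0, 0, 0.6], [0, 0, 0], 0],
    [[0, 0, 0.6], [0, 0, 0], 0],
    [[0, 0, 0.6], [0, 0, 0], 53],
    [[0, 0, 0.6], [0, 0, 0], 53],
    [[0, 0, 0.6], [0, 0, 0], 53],
    [[0, 0, 0.6], [0, 0, 0], 53],
  ],
)

```text
time: 6.75
tool_pos: [0.5728, -0.2985, 0.0468]
tool_rot: [0.0, 0.0, 1.0, -0.0]
contact_force: [0.2, 0.1, -0.1]
gripper_width: 0.531
grasp_force: 0.0
```

jog_arm(
  targets=[
    [[0, 0, -1], [0, 0, 0], 53],
    [[0, 0, -2.5], [0, 0, 0], 53],
    [[0, 0, -2.5], [0, 0, 0], 53],
    [[0, 0, -2.5], [0, 0, 0], 53],
  ],
)

```text
time: 7.25
tool_pos: [0.5725, -0.2983, 0.1087]
tool_rot: [-0.0, 0.0, 1.0, 0.0]
contact_force: [-0.1, -0.1, -0.2]
gripper_width: 0.53
grasp_force: 0.0
```

```bash
python3 -c "
from h import *
go(.5275,-.092,.11)"
```

```text
at [ 0.5725 -0.2983  0.1087] w 0.53 t 7.25 -> [1.8, 8.25, -0.05] [0.0, -0.0, -0.0]
```

jog_arm(
  targets=[
    [[0.6, 2.5, 0], [0, 0, 0], 53],
    [[1.2, 5, 0], [0, 0, 0], 53],
    [[1.8, 8.25, 0], [0, 0, 0], 53],
    [[1.8, 8.25, 0], [0, 0, 0], 53],
    [[1.8, 8.25, 0], [0, 0, 0], 53],
    [[1.8, 8.25, 0], [0, 0, 0], 53],
    [[1.8, 8.25, 1.4], [0, 0, 0], 53],
    [[1.8, 8.25, 1.4], [0, 0, 0], 53],
  ],
)

```text
time: 8.25
tool_pos: [0.5254, -0.0927, 0.071]
tool_rot: [-0.003, 0.001, 1.0, 0.001]
contact_force: [-0.1, -0.5, -0.7]
gripper_width: 0.528
grasp_force: 0.0
```

```bash
python3 -c "
from h import *
go(.5275,-.092,.038)
p,d=grab_frame('wrist');cv2.imwrite('pics/w4.png',p[:,:,::-1])"
```

```text
at [ 0.5254 -0.0927  0.071 ] w 0.528 t 8.25 -> [-0.09, 0.02, 1.32] [0.01, -0.05, -0.01]
```

View pics/w4.png

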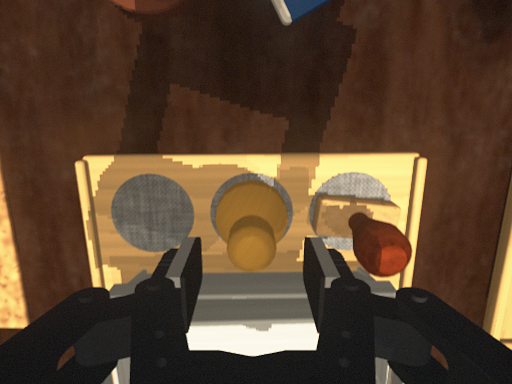

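The knob (251,246) is centred between the fingers and the bottle's disc (152,212) is clear.

jog_arm(
  targets=[
    [[-0.04, 0, 0.7], [0, 0, 0], 53],
    [[-0.04, 0, 1.32], [0, 0, 0], 53],
    [[-0.04, 0, 1.32], [0, 0, 0], 53],
    [[-0.04, 0, 1.32], [0, 0, 0], 0],
    [[-0.04, 0, 1.32], [0, 0, 0], 0],
    [[-0.04, 0, 1.32], [0, 0, 0], 0],
    [[-0.04, 0, 1.32], [0, 0, 0], 0],
    [[-0.04, 0, 1.32], [0, 0, 0], 0],
  ],
)

```text
time: 9.3
tool_pos: [0.5292, -0.0924, 0.0417]
tool_rot: [0.0, 0.0, 1.0, -0.0]
contact_force: [-0.1, -0.5, 2.2]
gripper_width: 0.252
grasp_force: 59.1
```

jog_arm(
  targets=[
    [[0, 0, 0], [0, 0, 0], 0],
    [[0, 0, -0.5], [0, 0, 0], 0],
    [[0, 0, -1.5], [0, 0, 0], 0],
    [[0, 0, -2.8], [0, 0, 0], 0],
    [[0, 0, -2.8], [0, 0, 0], 0],
    [[0, 0, -2.8], [0, 0, 0], 0],
  ],
)

```text
time: 10.05
tool_pos: [0.5279, -0.0919, 0.1099]
tool_rot: [-0.001, 0.0, 1.0, 0.0]
contact_force: [-0.2, 1.6, -2.4]
gripper_width: 0.257
grasp_force: 59.1
```

```bash
python3 -c "
from h import *
go(.512,-.298,.11)"
```

```text
at [ 0.5279 -0.0919  0.1099] w 0.257 t 10.05 -> [0.63, -8.24, -0.01] [0.0, -0.01, -0.0]
```

jog_arm(
  targets=[
    [[0.2, -2.4, 0], [0, 0, 0], 0],
    [[0.4, -4.8, 0], [0, 0, 0], 0],
    [[0.63, -8.24, 0], [0, 0, 0], 0],
    [[0.63, -8.24, 0], [0, 0, 0], 0],
    [[0.63, -8.24, 0], [0, 0, 0], 0],
    [[0.63, -8.24, 0], [0, 0, 0], 0],
    [[0.63, -8.24, 1.4], [0, 0, 0], 0],
    [[0.63, -8.24, 2.3], [0, 0, 0], 0],
  ],
)

```text
time: 11.05
tool_pos: [0.5126, -0.2959, 0.052]
tool_rot: [-0.001, -0.001, 1.0, 0.001]
contact_force: [-0.5, -0.1, -2.5]
gripper_width: 0.252
grasp_force: 59.5
```

jog_arm(
  targets=[
    [[0, 0, 0.3], [0, 0, 0], 0],
    [[0, 0, 0.6], [0, 0, 0], 0],
    [[0, 0, 0.6], [0, 0, 0], 0],
    [[0, 0, 0.6], [0, 0, 0], 0],
    [[0, 0, 0.6], [0, 0, 0], 53],
    [[0, 0, 0.6], [0, 0, 0], 53],
    [[0, 0, 0.6], [0, 0, 0], 53],
    [[0, 0, 0.6], [0, 0, 0], 53],
  ],
)

```text
time: 12.05
tool_pos: [0.5131, -0.2984, 0.0389]
tool_rot: [0.0, 0.0, 1.0, -0.0]
contact_force: [0.1, 0.1, -0.1]
gripper_width: 0.531
grasp_force: 0.0
```

jog_arm(
  targets=[
    [[0, 0, -1], [0, 0, 0], 53],
    [[0, 0, -2.9], [0, 0, 0], 53],
    [[0, 0, -2.9], [0, 0, 0], 53],
    [[0, 0, -2.9], [0, 0, 0], 53],
    [[0, 0, -2.9], [0, 0, 0], 53],
  ],
)

```text
time: 12.68
tool_pos: [0.5121, -0.2976, 0.1094]
tool_rot: [-0.001, 0.0, 1.0, 0.001]
contact_force: [-0.3, -0.1, -0.4]
gripper_width: 0.528
grasp_force: 0.0
```

```bash
python3 -c "
from h import *
go(.527,-.030,.115)"
```

```text
at [ 0.5121 -0.2976  0.1094] w 0.528 t 12.68 -> [-0.59, 10.7, -0.21] [0.01, -0.02, -0.0]
```

jog_arm(
  targets=[
    [[-0.2, 2.5, 0], [0, 0, 0], 53],
    [[-0.4, 5, 0], [0, 0, 0], 53],
    [[-0.5, 7.5, 0], [0, 0, 0], 53],
    [[-0.59, 10.7, 0], [0, 0, 0], 53],
    [[-0.59, 10.7, 0], [0, 0, 0], 53],
    [[-0.59, 10.7, 0], [0, 0, 0], 53],
    [[-0.59, 10.7, 0], [0, 0, 0], 53],
    [[-0.59, 10.7, 1.2], [0, 0, 0], 53],
  ],
)

```text
time: 13.68
tool_pos: [0.5305, -0.033, 0.0836]
tool_rot: [0.003, 0.001, 1.0, -0.001]
contact_force: [0.6, 0.2, -0.5]
gripper_width: 0.531
grasp_force: 0.0
```

```bash
python3 -c "
from h import *
go(.527,-.030,.042)
p,d=grab_frame('wrist');cv2.imwrite('pics/w5.png',p[:,:,::-1])"
```

```text
at [ 0.5305 -0.033   0.0836] w 0.531 t 13.68 -> [0.15, 0.12, 1.66] [-0.01, 0.05, -0.02]
```

View pics/w5.png

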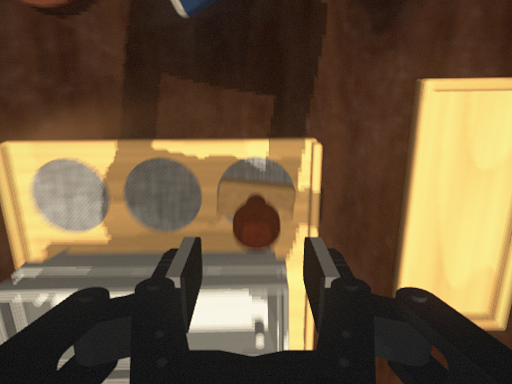

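The stamp handle (257,222) is nearly centred; I'll nudge y slightly and grip it.

jog_arm(
  targets=[
    [[0.04, 0.04, 0.0], [0, 0, 0], 53],
    [[0.04, 0.04, 0.7], [0, 0, 0], 53],
    [[0.04, 0.04, 1.5], [0, 0, 0], 53],
    [[0.04, 0.04, 1.5], [0, 0, 0], 0],
    [[0.04, 0.04, 1.5], [0, 0, 0], 0],
    [[0.04, 0.04, 1.5], [0, 0, 0], 0],
    [[0.04, 0.04, 1.5], [0, 0, 0], 0],
    [[0.04, 0.04, 1.5], [0, 0, 0], 0],
  ],
)

```text
time: 14.72
tool_pos: [0.527, -0.0298, 0.0441]
tool_rot: [0.0, 0.0, 1.0, -0.0]
contact_force: [0.6, 0.2, -0.1]
gripper_width: 0.263
grasp_force: 58.7
```

jog_arm(
  targets=[
    [[0, 0, 0], [0, 0, 0], 0],
    [[0, 0, -0.5], [0, 0, 0], 0],
    [[0, 0, -1.5], [0, 0, 0], 0],
    [[0, 0, -2.8], [0, 0, 0], 0],
    [[0, 0, -2.8], [0, 0, 0], 0],
    [[0, 0, -2.8], [0, 0, 0], 0],
  ],
)

```text
time: 15.48
tool_pos: [0.5265, -0.0297, 0.1133]
tool_rot: [-0.0, 0.0, 1.0, 0.0]
contact_force: [-1.0, -0.4, -0.4]
gripper_width: 0.265
grasp_force: 58.7
```

```bash
python3 -c "
from h import *
go(.452,-.298,.11)"
```

```text
at [ 0.5265 -0.0297  0.1133] w 0.265 t 15.47 -> [2.98, -10.73, 0.13] [0.0, -0.0, -0.0]
```

jog_arm(
  targets=[
    [[0.7, -2.4, 0], [0, 0, 0], 0],
    [[1.4, -4.8, 0], [0, 0, 0], 0],
    [[2, -7.2, 0], [0, 0, 0], 0],
    [[2.98, -10.73, 0], [0, 0, 0], 0],
    [[2.98, -10.73, 0], [0, 0, 0], 0],
    [[2.98, -10.73, 0], [0, 0, 0], 0],
    [[2.98, -10.73, 0], [0, 0, 0], 0],
    [[2.98, -10.73, 1.4], [0, 0, 0], 0],
  ],
)

```text
time: 16.48
tool_pos: [0.4546, -0.2984, 0.081]
tool_rot: [0.002, -0.001, 1.0, -0.002]
contact_force: [-0.1, -0.5, -0.5]
gripper_width: 0.261
grasp_force: 59.0
```

jog_arm(
  targets=[
    [[0, 0, 0.8], [0, 0, 0], 0],
    [[0, 0, 1.5], [0, 0, 0], 0],
    [[0, 0, 1.5], [0, 0, 0], 0],
    [[0, 0, 1.5], [0, 0, 0], 0],
    [[0, 0, 1.5], [0, 0, 0], 53],
    [[0, 0, 1.5], [0, 0, 0], 53],
    [[0, 0, 1.5], [0, 0, 0], 53],
    [[0, 0, 1.5], [0, 0, 0], 53],
  ],
)

```text
time: 17.48
tool_pos: [0.4523, -0.2981, 0.0413]
tool_rot: [0.0, 0.0, 1.0, -0.0]
contact_force: [-0.9, 0.8, -1.0]
gripper_width: 0.532
grasp_force: 0.0
```

jog_arm(
  targets=[
    [[0, 0, -1], [0, 0, 0], 53],
    [[0, 0, -2.9], [0, 0, 0], 53],
    [[0, 0, -2.9], [0, 0, 0], 53],
    [[0, 0, -2.9], [0, 0, 0], 53],
    [[0, 0, -2.9], [0, 0, 0], 53],
  ],
)

```text
time: 18.1
tool_pos: [0.4514, -0.2973, 0.112]
tool_rot: [-0.001, 0.0, 1.0, 0.001]
contact_force: [0.3, -0.4, 0.0]
gripper_width: 0.529
grasp_force: 0.0
```

```bash
python3 -c "
from h import *
go(.590,-.0915,.125,90)
p,d=grab_frame('top');cv2.imwrite('pics/t2.png',cv2.resize(p[115:275,150:400,::-1],None,fx=3,fy=3,interpolation=2))"
```

```text
at [ 0.4514 -0.2973  0.112 ] w 0.529 t 18.1 -> [-5.54, 8.23, -0.52] [-0.0, -0.02, 11.25]
```

View pics/t2.png

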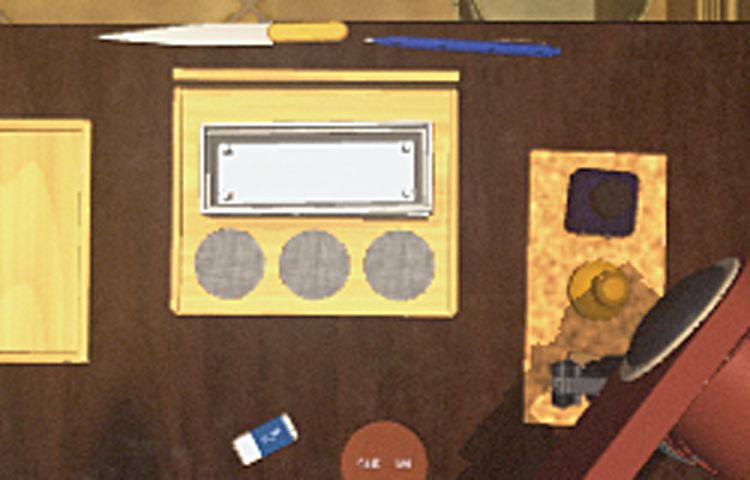

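On the mat the bottle (605,200) and paperweight (605,290) stand well; the stamp is under the arm. The discs are clear and the trays still nested. Now to the tray.

jog_arm(
  targets=[
    [[-1.5, 2.2, -0.6], [0, 0, 1.3], 53],
    [[-3, 4.4, -0.6], [0, 0, 2.6], 60],
    [[-5.54, 8.23, -0.6], [0, 0, 3.9], 100],
    [[-5.54, 8.23, -0.6], [0, 0, 5.2], 100],
    [[-5.54, 8.23, -0.6], [0, 0, 6.5], 100],
    [[-5.54, 8.23, -0.6], [0, 0, 7.8], 100],
    [[-5.54, 8.23, -0.6], [0, 0, 9.1], 100],
    [[-5.54, 8.23, -0.6], [0, 0, 10.4], 100],
  ],
)

```text
time: 19.15
tool_pos: [0.5901, -0.0919, 0.1272]
tool_rot: [-0.001, 0.661, 0.75, -0.001]
contact_force: [0.2, 0.4, 0.8]
gripper_width: 1.0
grasp_force: 0.0
```

```bash
python3 -c "
from h import *
go(.590,-.0915,.105,90)"
```

```text
at [ 0.5901 -0.0919  0.1272] w 1.0 t 19.15 -> [0.02, -0.0, 0.89] [-0.02, -0.01, 0.9]
```

jog_arm(
  targets=[
    [[0, 0, 0], [0, 0, 0.85], 100],
    [[0, 0, 0.5], [0, 0, 0.85], 100],
    [[0, 0, 1], [0, 0, 0.85], 100],
    [[0, 0, 1], [0, 0, 0.85], 100],
    [[0, 0, 1], [0, 0, 0.85], 100],
  ],
)

```text
time: 19.77
tool_pos: [0.5907, -0.0923, 0.1034]
tool_rot: [-0.0, 0.702, 0.712, -0.0]
contact_force: [-0.5, -0.5, 0.7]
gripper_width: 1.003
grasp_force: 0.0
```

```bash
python3 -c "
from h import *
go(.590,-.0915,.050,90)
p,d=grab_frame('wrist');cv2.imwrite('pics/w6.png',p[:,:,::-1])"
```

```text
at [ 0.5907 -0.0923  0.1034] w 1.003 t 19.77 -> [0.03, -0.03, 2.13] [-0.0, -0.0, 0.1]
```

View pics/w6.png

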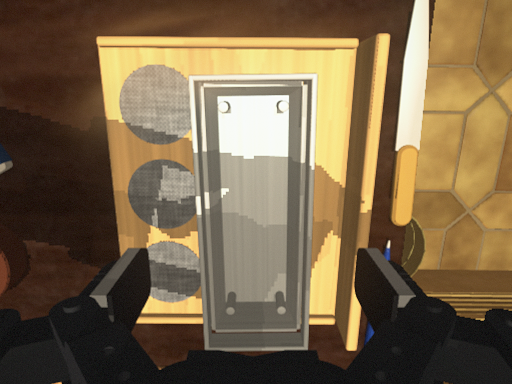

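The tray rim (190–317, far end 205–310) is centred between the fingers. Descending to grip.

jog_arm(
  targets=[
    [[0, 0, 0.8], [0, 0, 0.1], 100],
    [[0, 0, 1.6], [0, 0, 0.1], 100],
    [[0, 0, 2.1], [0, 0, 0.1], 100],
    [[0, 0, 2.1], [0, 0, 0.1], 100],
    [[0, 0, 2.1], [0, 0, 0.1], 100],
    [[0, 0, 2.1], [0, 0, 0.1], 100],
  ],
)

```text
time: 20.58
tool_pos: [0.5915, -0.0925, 0.0522]
tool_rot: [0.001, 0.707, 0.707, 0.0]
contact_force: [0.3, -0.0, -0.6]
gripper_width: 0.997
grasp_force: 0.0
```

jog_arm(
  targets=[
    [[0, 0, 0], [0, 0, 0], 0],
    [[0, 0, 0], [0, 0, 0], 0],
    [[0, 0, 0], [0, 0, 0], 0],
    [[0, 0, 0], [0, 0, 0], 0],
    [[0, 0, 0], [0, 0, 0], 0],
  ],
)

```text
time: 21.2
tool_pos: [0.5917, -0.0925, 0.0525]
tool_rot: [0.001, 0.707, 0.707, 0.0]
contact_force: [-1.0, -0.3, 5.9]
gripper_width: 0.719
grasp_force: 65.5
```

```bash
python3 -c "
from h import *
go(.590,-.0915,.050,90)"
```

```text
at [ 0.5917 -0.0925  0.0525] w 0.719 t 21.2 -> [0.04, -0.07, 0.1] [0.01, 0.0, -0.01]
```

jog_arm(
  targets=[
    [[0, 0, -0.2], [0, 0, 0], 0],
    [[0, 0, -0.4], [0, 0, 0], 0],
    [[0, 0, -0.7], [0, 0, 0], 0],
    [[0, 0, -1.1], [0, 0, 0], 0],
    [[0, 0, -1.6], [0, 0, 0], 0],
    [[0, 0, -2.4], [0, 0, 0], 0],
    [[0, 0, -3.2], [0, 0, 0], 0],
    [[0, 0, -3.2], [0, 0, 0], 0],
  ],
)

```text
time: 22.2
tool_pos: [0.5927, -0.0928, 0.1347]
tool_rot: [0.003, 0.707, 0.707, 0.001]
contact_force: [-0.6, 0.0, -1.3]
gripper_width: 0.717
grasp_force: 65.1
```

```bash
python3 -c "
from h import *
p,d=grab_frame('side');cv2.imwrite('pics/s2.png',cv2.resize(p[140:300,160:400,::-1],None,fx=3,fy=3,interpolation=2))
go(.5416,.1137,.13,180);go(.5416,.1137,.13,0)"
```

```text
at [ 0.5917 -0.0925  0.133 ] w 0.721 t 22.25 -> [8.25, -2.01, 0.11] [0.01, 0.02, -11.26]
at [ 0.5917 -0.0925  0.133 ] w 0.721 t 22.25 -> [8.25, -2.01, 0.11] [0.02, -0.01, 11.24]
```

View pics/s2.png

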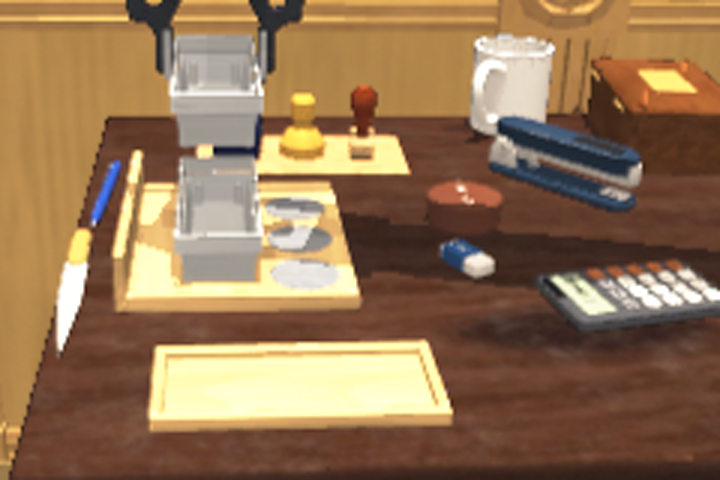

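The side view shows the upper tray lifted off (215,90), the lower one in place (215,220), and the stamp (363,120), paperweight and bottle standing on the mat. I'll turn the tray and move it to the cradle.

jog_arm(
  targets=[
    [[2, -0.5, 0], [0, 0, -1.2], 0],
    [[4, -1, 0], [0, 0, -2.4], 0],
    [[6, -1.5, 0], [0, 0, -3.6], 0],
    [[8.25, -2.01, 0], [0, 0, -4.8], 0],
    [[8.25, -2.01, 0], [0, 0, -6], 0],
    [[8.25, -2.01, 0], [0, 0, -7.2], 0],
    [[8.25, -2.01, 0], [0, 0, -8.4], 0],
    [[8.25, -2.01, 0], [0, 0, -9.6], 0],
  ],
)

```text
time: 23.25
tool_pos: [0.5399, 0.1141, 0.13]
tool_rot: [-0.001, 0.112, 0.994, -0.0]
contact_force: [0.0, 0.4, -0.9]
gripper_width: 0.716
grasp_force: 65.2
```

```bash
python3 -c "
from h import *
go(.5416,.1132,.065,180.5)"
```

```text
at [0.5399 0.1141 0.13  ] w 0.716 t 23.25 -> [-0.08, -0.02, 2.6] [-0.0, -0.01, -1.68]
```

jog_arm(
  targets=[
    [[0, 0, 0], [0, 0, -1.2], 0],
    [[0, 0, 0], [0, 0, -1.68], 0],
    [[0, 0, 0], [0, 0, -1.68], 0],
    [[0, 0, 1], [0, 0, -1.68], 0],
    [[0, 0, 2], [0, 0, -1.68], 0],
    [[0, 0, 2.6], [0, 0, -1.68], 0],
    [[0, 0, 2.6], [0, 0, -1.68], 0],
    [[0, 0, 2.6], [0, 0, -1.68], 0],
  ],
)

```text
time: 24.25
tool_pos: [0.5414, 0.1141, 0.0671]
tool_rot: [0.001, -0.002, 1.0, 0.0]
contact_force: [0.0, -0.2, -0.9]
gripper_width: 0.72
grasp_force: 65.2
```

```bash
python3 -c "
from h import *
go(.5416,.1135,.0275,180.5)
p,d=grab_frame('wrist');cv2.imwrite('pics/w7.png',p[:,:,::-1])"
```

```text
at [0.5414 0.1141 0.0671] w 0.72 t 24.25 -> [-0.01, -0.02, 1.58] [0.0, 0.01, -0.04]
```

View pics/w7.png

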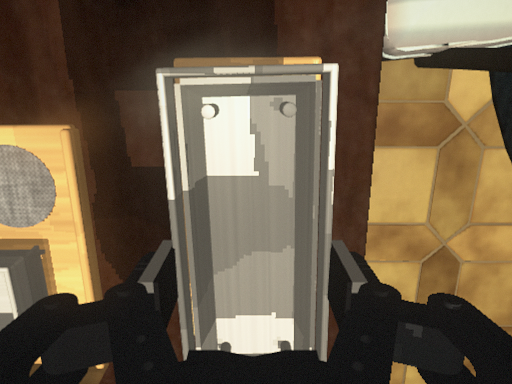

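The tray (158–337) is centred over the cradle (far rim 172–325, row 60). Lower and release.

jog_arm(
  targets=[
    [[0, 0, 0.5], [0, 0, 0], 0],
    [[0, 0, 1], [0, 0, 0], 0],
    [[0, 0, 1.3], [0, 0, 0], 0],
    [[0, 0, 1.55], [0, 0, 0], 0],
    [[0, 0, 1.55], [0, 0, 0], 0],
    [[0, 0, 1.55], [0, 0, 0], 0],
  ],
)

```text
time: 25.05
tool_pos: [0.5409, 0.114, 0.0274]
tool_rot: [0.0, -0.002, 1.0, -0.0]
contact_force: [-0.4, -0.2, -1.8]
gripper_width: 0.715
grasp_force: 65.2
```

jog_arm(
  targets=[
    [[0, 0, 0], [0, 0, 0], 100],
    [[0, 0, 0], [0, 0, 0], 100],
    [[0, 0, 0], [0, 0, 0], 100],
    [[0, 0, 0], [0, 0, 0], 100],
    [[0, 0, -1], [0, 0, 0], 100],
    [[0, 0, -3], [0, 0, 0], 100],
    [[0, 0, -3.6], [0, 0, 0], 100],
    [[0, 0, -3.6], [0, 0, 0], 100],
  ],
)

```text
time: 26.05
tool_pos: [0.5416, 0.1141, 0.1187]
tool_rot: [0.001, -0.002, 1.0, 0.0]
contact_force: [-0.7, -0.1, -0.5]
gripper_width: 1.004
grasp_force: 0.0
```

```bash
python3 - <<'E'
from h import *
p,d=grab_frame('top');cv2.imwrite('pics/t3.png',cv2.resize(p[115:275,135:400,::-1],None,fx=3,fy=3,interpolation=2))
p,d=grab_frame('side');cv2.imwrite('pics/s3.png',p[:,:,::-1])
go(.572,-.298,.115)
E
```

```text
at [0.5397 0.1139 0.1158] w 1.001 t 26.15 -> [-1.24, -16.48, 0.03] [-0.0, -0.02, 0.02]
```

View pics/t3.png

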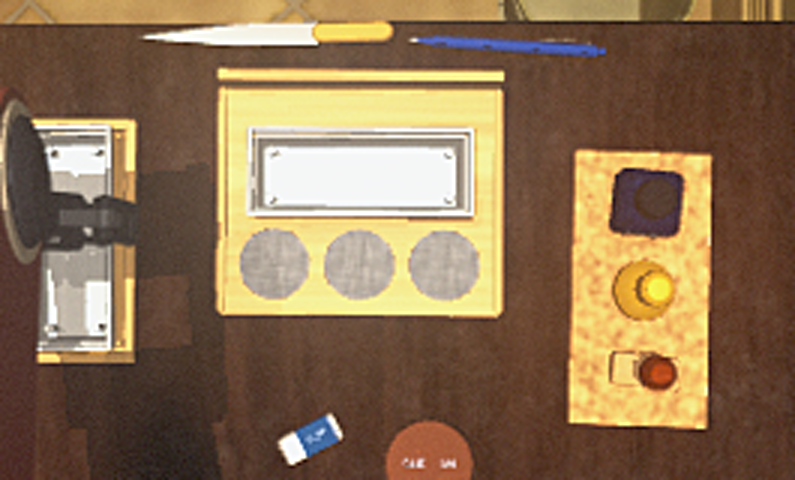

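The tray lies in the cradle (right edge 112 vs the rim's 135, as expected from its height), and the three still stand on the mat. Now I'll return the bottle.

jog_arm(
  targets=[
    [[-0.2, -2.5, -0.2], [0, 0, 0], 53],
    [[-0.4, -5, -0.2], [0, 0, 0], 53],
    [[-0.6, -7.5, -0.2], [0, 0, 0], 53],
    [[-0.8, -10, -0.2], [0, 0, 0], 53],
    [[-1, -12.5, -0.2], [0, 0, 0], 53],
    [[-1.22, -16.48, -0.2], [0, 0, 0], 53],
    [[-1.22, -16.48, -0.2], [0, 0, 0], 53],
    [[-1.22, -16.48, -0.2], [0, 0, 0], 53],
  ],
)

```text
time: 27.15
tool_pos: [0.5712, -0.2999, 0.1197]
tool_rot: [-0.002, 0.0, 1.0, 0.001]
contact_force: [-0.0, 0.2, -0.7]
gripper_width: 0.531
grasp_force: 0.0
```

```bash
python3 - <<'E'
from h import *
grab_frame('wrist')
go(.5725,-.2985,.045)
E
```

```text
at [ 0.5713 -0.2981  0.1197] w 0.529 t 27.2 -> [-0.06, -0.02, 2.99] [0.02, -0.02, 0.01]
```

jog_arm(
  targets=[
    [[-0.04, 0, 1], [0, 0, 0], 53],
    [[-0.04, 0, 2], [0, 0, 0], 53],
    [[-0.04, 0, 2.95], [0, 0, 0], 53],
    [[-0.04, 0, 2.95], [0, 0, 0], 53],
    [[-0.04, 0, 2.95], [0, 0, 0], 0],
    [[-0.04, 0, 2.95], [0, 0, 0], 0],
    [[-0.04, 0, 2.95], [0, 0, 0], 0],
    [[-0.04, 0, 2.95], [0, 0, 0], 0],
  ],
)

```text
time: 28.2
tool_pos: [0.574, -0.2981, 0.0495]
tool_rot: [0.0, -0.002, 1.0, -0.0]
contact_force: [0.3, 0.1, -0.1]
gripper_width: 0.284
grasp_force: 58.9
```

jog_arm(
  targets=[
    [[0, 0, 0], [0, 0, 0], 0],
    [[0, 0, -0.5], [0, 0, 0], 0],
    [[0, 0, -1.5], [0, 0, 0], 0],
    [[0, 0, -2.4], [0, 0, 0], 0],
    [[0, 0, -2.4], [0, 0, 0], 0],
    [[0, 0, -2.4], [0, 0, 0], 0],
  ],
)

```text
time: 28.95
tool_pos: [0.5733, -0.2977, 0.1082]
tool_rot: [-0.0, -0.002, 1.0, 0.0]
contact_force: [-0.4, 0.2, -0.9]
gripper_width: 0.282
grasp_force: 59.0
```

```bash
python3 - <<'E'
from h import *
grab_frame('wrist')
go(.527,-.154,.11)
E
```

```text
at [ 0.5729 -0.2974  0.1075] w 0.285 t 29.0 -> [1.82, 5.74, -0.09] [0.01, -0.01, 0.02]
```

jog_arm(
  targets=[
    [[0.8, 2.5, 0], [0, 0, 0], 0],
    [[1.8, 5.74, 0], [0, 0, 0], 0],
    [[1.8, 5.74, 0], [0, 0, 0], 0],
    [[1.8, 5.74, 0], [0, 0, 0], 0],
    [[1.8, 5.74, 0], [0, 0, 0], 0],
    [[1.8, 5.74, 0.8], [0, 0, 0], 0],
    [[1.8, 5.74, 1.6], [0, 0, 0], 0],
    [[1.8, 5.74, 1.6], [0, 0, 0], 0],
  ],
)

```text
time: 30.0
tool_pos: [0.5257, -0.154, 0.0648]
tool_rot: [-0.003, -0.001, 1.0, 0.001]
contact_force: [-0.5, 0.2, -1.1]
gripper_width: 0.282
grasp_force: 59.2
```

```bash
python3 - <<'E'
from h import *
grab_frame('wrist')
go(.5275,-.154,.0525)
E
```

```text
at [ 0.5268 -0.1543  0.0664] w 0.288 t 30.05 -> [-0.03, 0.01, 0.55] [0.01, -0.03, 0.02]
```

jog_arm(
  targets=[
    [[-0.02, 0, 0.3], [0, 0, 0], 0],
    [[-0.02, 0, 0.6], [0, 0, 0], 0],
    [[-0.02, 0, 0.6], [0, 0, 0], 0],
    [[-0.02, 0, 0.6], [0, 0, 0], 0],
    [[-0.02, 0, 0.6], [0, 0, 0], 53],
    [[-0.02, 0, 0.6], [0, 0, 0], 53],
    [[-0.02, 0, 0.6], [0, 0, 0], 53],
    [[-0.02, 0, 0.6], [0, 0, 0], 53],
  ],
)

```text
time: 31.05
tool_pos: [0.5287, -0.1546, 0.0538]
tool_rot: [0.0, -0.002, 1.0, -0.0]
contact_force: [-0.1, 0.1, -0.8]
gripper_width: 0.529
grasp_force: 0.0
```

jog_arm(
  targets=[
    [[0, 0, -1], [0, 0, 0], 53],
    [[0, 0, -2.4], [0, 0, 0], 53],
    [[0, 0, -2.4], [0, 0, 0], 53],
    [[0, 0, -2.4], [0, 0, 0], 53],
    [[0, 0, -2.4], [0, 0, 0], 53],
  ],
)

```text
time: 31.68
tool_pos: [0.5276, -0.1541, 0.112]
tool_rot: [-0.001, -0.002, 1.0, 0.001]
contact_force: [0.4, 0.2, 0.0]
gripper_width: 0.533
grasp_force: 0.0
```

```bash
python3 - <<'E'
from h import *
grab_frame('wrist')
go(.5125,-.2983,.115)
E
```

```text
at [ 0.5277 -0.1541  0.1121] w 0.534 t 31.73 -> [0.63, -5.77, -0.12] [0.01, -0.02, 0.02]
```

jog_arm(
  targets=[
    [[0.3, -2.5, -0.2], [0, 0, 0], 53],
    [[0.63, -5.77, -0.2], [0, 0, 0], 53],
    [[0.63, -5.77, -0.2], [0, 0, 0], 53],
    [[0.63, -5.77, -0.2], [0, 0, 0], 53],
    [[0.63, -5.77, -0.2], [0, 0, 0], 53],
    [[0.63, -5.77, -0.2], [0, 0, 0], 53],
  ],
)

```text
time: 32.48
tool_pos: [0.5135, -0.2972, 0.1184]
tool_rot: [-0.0, -0.003, 1.0, 0.0]
contact_force: [-0.4, 0.3, 0.1]
gripper_width: 0.53
grasp_force: 0.0
```

jog_arm(
  targets=[
    [[0, 0, 1], [0, 0, 0], 53],
    [[0, 0, 2], [0, 0, 0], 53],
    [[0, 0, 3.1], [0, 0, 0], 53],
    [[0, 0, 3.1], [0, 0, 0], 53],
    [[0, 0, 3.1], [0, 0, 0], 0],
    [[0, 0, 3.1], [0, 0, 0], 0],
    [[0, 0, 3.1], [0, 0, 0], 0],
    [[0, 0, 3.1], [0, 0, 0], 0],
  ],
)

```text
time: 33.48
tool_pos: [0.5145, -0.2995, 0.0429]
tool_rot: [0.001, -0.002, 1.0, -0.001]
contact_force: [1.2, 1.0, 6.5]
gripper_width: 0.249
grasp_force: 59.6
```

jog_arm(
  targets=[
    [[0, 0, 0], [0, 0, 0], 0],
    [[0, 0, -0.5], [0, 0, 0], 0],
    [[0, 0, -1.5], [0, 0, 0], 0],
    [[0, 0, -3.2], [0, 0, 0], 0],
    [[0, 0, -3.2], [0, 0, 0], 0],
    [[0, 0, -3.2], [0, 0, 0], 0],
    [[0, 0, -3.2], [0, 0, 0], 0],
  ],
)

```text
time: 34.35
tool_pos: [0.5121, -0.2979, 0.1188]
tool_rot: [-0.002, -0.002, 1.0, 0.001]
contact_force: [-1.5, -0.8, -1.4]
gripper_width: 0.249
grasp_force: 59.1
```

```bash
python3 - <<'E'
from h import *
grab_frame('wrist')
go(.528,-.092,.115)
E
```

```text
at [ 0.5122 -0.298   0.119 ] w 0.252 t 34.4 -> [-0.66, 8.24, 0.17] [0.02, -0.02, 0.02]
```

jog_arm(
  targets=[
    [[-0.2, 2.4, 0], [0, 0, 0], 0],
    [[-0.4, 4.8, 0], [0, 0, 0], 0],
    [[-0.64, 8.24, 0], [0, 0, 0], 0],
    [[-0.64, 8.24, 0], [0, 0, 0], 0],
    [[-0.64, 8.24, 0], [0, 0, 0], 0],
    [[-0.64, 8.24, 0], [0, 0, 0], 0],
    [[-0.64, 8.24, 1.2], [0, 0, 0], 0],
    [[-0.64, 8.24, 2.2], [0, 0, 0], 0],
  ],
)

```text
time: 35.4
tool_pos: [0.5286, -0.0943, 0.0654]
tool_rot: [0.0, -0.001, 1.0, -0.0]
contact_force: [-0.7, -0.0, -2.9]
gripper_width: 0.253
grasp_force: 59.5
```

```bash
python3 - <<'E'
from h import *
grab_frame('wrist')
go(.528,-.092,.0435)
E
```

```text
at [ 0.5259 -0.0935  0.0614] w 0.248 t 35.45 -> [-0.09, 0.06, 0.71] [0.01, -0.05, 0.01]
```

jog_arm(
  targets=[
    [[-0.02, 0.02, 0.4], [0, 0, 0], 0],
    [[-0.02, 0.02, 0.77], [0, 0, 0], 0],
    [[-0.02, 0.02, 0.77], [0, 0, 0], 0],
    [[-0.02, 0.02, 0.77], [0, 0, 0], 0],
    [[-0.02, 0.02, 0.77], [0, 0, 0], 50],
    [[-0.02, 0.02, 0.77], [0, 0, 0], 50],
    [[-0.02, 0.02, 0.77], [0, 0, 0], 50],
    [[-0.02, 0.02, 0.77], [0, 0, 0], 50],
  ],
)

```text
time: 36.45
tool_pos: [0.5293, -0.0923, 0.0471]
tool_rot: [0.0, -0.002, 1.0, -0.0]
contact_force: [0.4, -0.8, 0.0]
gripper_width: 0.501
grasp_force: 0.0
```

jog_arm(
  targets=[
    [[0, 0, -1], [0, 0, 0], 50],
    [[0, 0, -3], [0, 0, 0], 50],
    [[0, 0, -3], [0, 0, 0], 50],
    [[0, 0, -3], [0, 0, 0], 50],
    [[0, 0, -3], [0, 0, 0], 50],
  ],
)

```text
time: 37.08
tool_pos: [0.528, -0.0919, 0.1202]
tool_rot: [-0.001, -0.002, 1.0, 0.0]
contact_force: [0.4, -0.3, 0.3]
gripper_width: 0.501
grasp_force: 0.0
```

```bash
python3 - <<'E'
from h import *
grab_frame('wrist')
go(.4523,-.298,.115)
E
```

```text
at [ 0.5281 -0.0919  0.1202] w 0.503 t 37.12 -> [3.06, -8.23, 0.21] [0.01, -0.02, 0.02]
```

jog_arm(
  targets=[
    [[0.8, -2.4, 0], [0, 0, 0], 50],
    [[1.6, -4.8, 0], [0, 0, 0], 50],
    [[3.05, -8.23, 0], [0, 0, 0], 50],
    [[3.05, -8.23, 0], [0, 0, 0], 50],
    [[3.05, -8.23, 0], [0, 0, 0], 50],
    [[3.05, -8.23, 0], [0, 0, 0], 50],
    [[3.05, -8.23, 0], [0, 0, 0], 50],
  ],
)

```text
time: 38.0
tool_pos: [0.4539, -0.2971, 0.1215]
tool_rot: [-0.0, -0.003, 1.0, 0.0]
contact_force: [-0.1, 0.9, -0.2]
gripper_width: 0.498
grasp_force: 0.0
```

jog_arm(
  targets=[
    [[0, 0, 1], [0, 0, 0], 50],
    [[0, 0, 2], [0, 0, 0], 50],
    [[0, 0, 3.1], [0, 0, 0], 50],
    [[0, 0, 3.1], [0, 0, 0], 50],
    [[0, 0, 3.1], [0, 0, 0], 0],
    [[0, 0, 3.1], [0, 0, 0], 0],
    [[0, 0, 3.1], [0, 0, 0], 0],
    [[0, 0, 3.1], [0, 0, 0], 0],
  ],
)

```text
time: 39.0
tool_pos: [0.4543, -0.2989, 0.0457]
tool_rot: [0.001, -0.002, 1.0, -0.001]
contact_force: [-0.4, 0.2, 3.9]
gripper_width: 0.256
grasp_force: 59.1
```

jog_arm(
  targets=[
    [[0, 0, 0], [0, 0, 0], 0],
    [[0, 0, -0.5], [0, 0, 0], 0],
    [[0, 0, -1.5], [0, 0, 0], 0],
    [[0, 0, -3.2], [0, 0, 0], 0],
    [[0, 0, -3.2], [0, 0, 0], 0],
    [[0, 0, -3.2], [0, 0, 0], 0],
    [[0, 0, -3.2], [0, 0, 0], 0],
  ],
)

```text
time: 39.88
tool_pos: [0.4526, -0.2974, 0.1226]
tool_rot: [-0.001, -0.002, 1.0, 0.001]
contact_force: [0.6, -0.2, -1.1]
gripper_width: 0.26
grasp_force: 59.0
```

```bash
python3 - <<'E'
from h import *
grab_frame('wrist')
go(.527,-.0298,.12)
E
```

```text
at [ 0.4527 -0.2975  0.1226] w 0.258 t 39.92 -> [-3.01, 10.7, 0.12] [0.02, -0.02, 0.02]
```

jog_arm(
  targets=[
    [[-0.7, 2.4, -0.4], [0, 0, 0], 0],
    [[-1.4, 4.8, -0.4], [0, 0, 0], 0],
    [[-2.1, 7.2, -0.4], [0, 0, 0], 0],
    [[-3.0, 10.7, -0.4], [0, 0, 0], 0],
    [[-3.0, 10.7, -0.4], [0, 0, 0], 0],
    [[-3.0, 10.7, -0.4], [0, 0, 0], 0],
    [[-3.0, 10.7, 0], [0, 0, 0], 0],
    [[-3.0, 10.7, 1.2], [0, 0, 0], 0],
  ],
)

```text
time: 40.92
tool_pos: [0.5288, -0.0321, 0.095]
tool_rot: [0.002, -0.001, 1.0, -0.001]
contact_force: [1.1, 0.4, -0.3]
gripper_width: 0.259
grasp_force: 59.1
```

```bash
python3 - <<'E'
from h import *
grab_frame('wrist')
go(.527,-.0298,.0475)
E
```

```text
at [ 0.5248 -0.0314  0.0891] w 0.258 t 40.98 -> [-0.1, 0.06, 1.66] [0.01, -0.05, 0.01]
```

Total descent needed is 3.04 units, so about 1.77 more.

jog_arm(
  targets=[
    [[-0.02, 0, 0.8], [0, 0, 0], 0],
    [[-0.02, 0, 1.5], [0, 0, 0], 0],
    [[-0.02, 0, 1.77], [0, 0, 0], 0],
    [[-0.02, 0, 1.77], [0, 0, 0], 0],
    [[-0.02, 0, 1.77], [0, 0, 0], 50],
    [[-0.02, 0, 1.77], [0, 0, 0], 50],
    [[-0.02, 0, 1.77], [0, 0, 0], 50],
    [[-0.02, 0, 1.77], [0, 0, 0], 50],
  ],
)

```text
time: 41.98
tool_pos: [0.5282, -0.0305, 0.0503]
tool_rot: [0.0, -0.002, 1.0, -0.0]
contact_force: [0.8, 0.2, -0.2]
gripper_width: 0.501
grasp_force: 0.0
```

jog_arm(
  targets=[
    [[0, 0, -1], [0, 0, 0], 50],
    [[0, 0, -3], [0, 0, 0], 50],
    [[0, 0, -4], [0, 0, 0], 50],
    [[0, 0, -6], [0, 0, 0], 50],
    [[0, 0, -6], [0, 0, 0], 50],
  ],
)

```text
time: 42.6
tool_pos: [0.5311, -0.031, 0.2058]
tool_rot: [0.005, -0.002, 1.0, -0.001]
contact_force: [-0.5, -1.0, 0.2]
gripper_width: 0.5
grasp_force: 0.0
```

jog_arm(
  targets=[
    [[3, 2, 0], [0, 0, 0], 50],
    [[5, 4, 0], [0, 0, 0], 50],
    [[5, 6, 0], [0, 0, 0], 50],
    [[5, 9, 0], [0, 0, 0], 50],
    [[5, 12, 0], [0, 0, 0], 50],
    [[5, 14, 0], [0, 0, 0], 50],
    [[5, 14, 0], [0, 0, 0], 50],
  ],
)

```text
time: 43.48
tool_pos: [0.4008, 0.3216, 0.1989]
tool_rot: [-0.001, -0.003, 1.0, -0.0]
contact_force: [0.1, 0.3, -0.1]
gripper_width: 0.499
grasp_force: 0.0
```

```bash
python3 - <<'E'
from h import *
p,d=grab_frame('top');im=p[:,:,::-1];cv2.imwrite('pics/t4.png',cv2.resize(im[130:265,135:325],None,fx=4,fy=4,interpolation=cv2.INTER_CUBIC))
go(0.5,0,.2)
E
```

```text
at [0.4008 0.3231 0.199 ] w 0.499 t 43.52 -> [-3.87, -12.96, -0.07] [0.01, -0.01, 0.05]
```

View pics/t4.png

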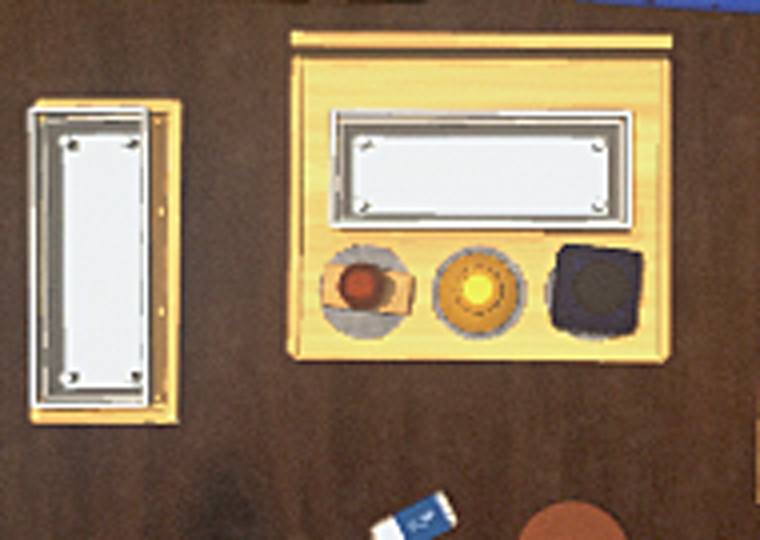

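The three stand on their discs as in c1. The tray in the cradle has rim corners (30,108) and (148,407). I'll check its position and height.

```bash
python3 - <<'E'
from h import *
f=lambda a:(np.array(a)+.5)/4-.5+[135,130]
print(at_z(f([(30,108),(148,108),(148,407),(30,407)]),.044,"top").mean(0),"cradle .5416 .1137")
print(at_z(f([(332,111),(632,111),(632,228),(332,226)]),.048,"top").mean(0),"low tray, start .5903 -.0916")
p,d=grab_frame('top');P=cloud(d,"top")
a=P[164:228,145:168,2]; print(np.percentile(a,[50,90,97,99.5])) ; print(np.median(P[170:220,153:162,2]))
E
```

```text
[0.54155473 0.11542303 0.044     ] cradle .5416 .1137
[ 0.59095246 -0.0919328   0.048     ] low tray, start .5903 -.0916
[0.00837553 0.02648417 0.03092363 0.03393965]
0.0075010984249623824
```

```bash
python3 -c "
from plant import *
print(job_done())"
```

```text
the job is handed in; nothing more can be done
None
```

I finished the task and handed the job in at about 44 s of the 128 s allowed: the upper tray lies flat in the cradle, about 2 mm off centre, and the lower tray is within about 1 mm of where it started; in the last top view the bottle, stamp and paperweight stand upright on their original felt discs, but no verdict came back.

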